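Blank off the bench's dust-extraction port

ROBOT

A 7-joint arm with a two-finger parallel gripper is mounted at the origin on the work surface. World frame = base frame: x ahead of the robot, y to its left, z up, the work surface at z = 0. Lengths are in m, angles in rad, forces in N, time in s.
With the tool pointing down it reaches from about 0.4 to 0.85 m from the base axis. Payload 10.4 kg.
Tool frame: the origin (TCP) lies on the centre line of the jaws, within the pads' length; the fingertips stand 8 mm ahead of it and the grasp point (between the pads) lies 11 mm behind it (r.finger_overhang is the distance from the TCP to the fingertips, in m); z points along the fingers, y is the line along which they close (so a half turn about z gives the same grasp; the last joint's range is limited). The gripper opens to 87 mm and grips with 3 to 60 N. Pads are 19 mm wide; open, the fingers measure 117 mm over their backs; the gripper's body (75 mm by 190 mm) begins 51 mm behind the grasp point.
Start: joints at [-1.157, 0.332, -0.065, 1.46, 0.022, 1.35, -0.088], TCP at [0.264, 0.566, 0.231] pointing down, gripper open.
Joint ranges: [-2.6, 2.6], [-0.5, 2.12], [-1.47, 1.34], [0.16, 2.42], [-1.27, 4.41], [0.06, 2.06], [-2.6, 2.6]. Speed limits (rad/s): [2.22, 2.22, 2.79, 2.79, 3.14, 3.14, 3.14].

INTERFACE

Orientations are given as a unit quaternion [x, y, z, w].
In Python, from bench import r, vision gives the robot as it stands.
- The arm moves only by the tool drive_tool, never from a script. Its argument "series" is a list of rows, each a list of 2 entries, a list of its own where there are three numbers: the shift along the world's x, y, z in cm, then the turn about the world's z in degrees. A call has exactly 10 rows; each row shifts and turns the commanded pose from where the row before left it; what a row does not reach is not made up. A row lasts 1/8 s, in which the tool goes at most 62.5 mm and 10.7 degrees, less where a joint would pass 70% of its speed; a pose out of reach is approached as far as the arm can. A call with a gripper value outside its range is refused whole. "hand" is the closure, from 0 (fully open) to 1 (shut), set as the call begins (left out, the last holds). The fingers move at their own pace and stop on an object; "newtons" is the grip in N (left out, the last holds). Time passes only in rows, so rows that do not move let the fingers close, or fill a call up. It gives the time, the measured TCP pose, the force, the opening and the grip force at its end, in the units of the state.
- r.read_state(): the state, without advancing time (a new reading comes with each control period).
- vision.camera(name): name is "side" or "top"; returns a dict with "color" (384x512x3 uint8, red, green, blue), "intrinsics" (3x3 intrinsics, pixels), "R" (3x3) and "t" (3): a world point X has camera coordinates R X + t. Camera axes: x right, y down, z forward; pixel columns grow to the right and rows downward; lengths in m; the calibration is good to about 2 mm. A picture is of the moment at which its call begins. There is no depth.
- r.close_job(): hands the job in; it is judged then, once.
The state is a dict: "time": time; "joint_positions": joint angles; "joint_vel": joint speeds; "joint_torque": joint torques, N m; "ee_pos": TCP position; "eef_rot": TCP orientation; "ft_force": force on the tool from outside, world axes, zero at the start; "torque": the same for the moment, N m; "width": finger opening in m; "grip_force": force on a finger pad.
Only numpy, scipy, OpenCV 4.12 (cv2) and the standard library are available. Lean on these libraries where they do the work, as an engineer would, in place of code of your own. Each camera call takes 0.05 s, during which the arm holds its last target. There are 200 camera calls.

TASK

Close the bench's dust-extraction port with its spring-tabbed cap: pinch the two tabs together, lift the cap, push it gently but fully home in the collar against the sprung seal plate, and let the tabs spring out under the rim so that the cap stays latched by itself. Do not force the cap against the port, and leave the screwdriver, the jar and the tape measure where they are.

Things in the scene. Friction and masses are not known exactly. Their poses are not given: they have to be found in the camera images.
- cap: black round cap, lying tabs up; origin at centre of its underside, z up. Spigot 57 mm across, 22 mm high; flange 80 mm across at z 22-26. Two grey upright ears (tabs) on y: 20 mm wide in x, 5 thick, z 26-56, outer faces 34 mm apart at rest, 22 pinched. Below, each tab's nose (14 wide, z 4.5-8.5) stands 33.5 mm from the axis at rest, 27.5 pinched; noses are square, not sloped. About 0.11 kg
- tab_left (a joint): inward travel of the ear and nose on the cap's +y side: 0 sprung out (rest), 0.006 m fully pinched against its stop; spring 3 N at rest, 7 N fully pinched
- tab_right (a joint): the same for the ear and nose on the cap's -y side
- port: dust port fixed to the bench: 120 mm square plate, round base, upright alloy collar 82 mm across. Origin at bench level on its axis, z up. The collar's height is adjustable and NOT measured: its rim stands 61 to 75 mm above the bench (point port_mouth: 68). Mouth 60 mm across, rim 12 mm thick, under it the bore widens to 74. Home: cap flange on the rim, noses 1.5 mm below it; any turn about z fits
- screwdriver: bystander: a screwdriver lying on the bench, about 200 mm long and 26 mm high, between cap and port; origin on the bench under it
- screw_jar: bystander: a clear jar with a metal lid, 60 mm across, 70 mm high; origin at the centre of its underside
- tape: bystander: a black tape measure, 70 x 40 x 60 mm high; origin at the centre of its underside
- port_mouth (a point): point on the port's axis, fixed 68 mm above the bench: the rim's top is there give or take 7 mm. In the mouth, 14 mm below the rim's top, lies a sprung black seal plate, 53 mm across: it pushes the cap up with 3 N at first touch, 8.5 N at 8 mm lower, where the flange meets the hard rim. 25 N of cap on port is too much. Latched and let go, the cap rises 1.5 mm from home and stays
Mind the look-alikes: they are no part of the job. What is shaped like the cap but blue or orange is not meant.

How it is judged:
By the outcome, as a careful person would: the job done as asked, in the order asked, and still so for the second after the job is handed in, with the robot touching nothing.
It also fails if it takes over 51 s, if anything falls off the work surface, if the arm or the gripper's body presses on something with over 40 N, if the wrist force passes 120 N, or if a joint passes its speed limit or range.

## Working session

There is one attempt and no reset: what is moved stays moved. The work goes in short steps, Python scripts to look and compute and a tool call to move; the robot and the scene stay as the last step left them, time stands still between calls to the robot, and variables do not carry over. Pictures are saved under pics/ and viewed, at most 10 in all, crops included, and the job is handed in when it is done.

Besides the shell and the picture viewer there is one more tool, called after "Emit:" by a JSON object that holds its "method" and its "body". drive_tool: Moves the arm, as the interface text tells. Its arguments: {"type":"object","properties":{"series":{"type":"array"},"hand":{"type":"number"},"newtons":{"type":"number"}},"required":["series"]}

```bash
mkdir -p pics && python3 - <<'E'
from bench import r, vision
import cv2,numpy as np,pickle
d={}
for n in("top","side"):
    c=vision.camera(n);d[n]=c;cv2.imwrite(f"pics/{n}0.png",c["color"][:,:,::-1])
    print(n,c["intrinsics"].round(1).tolist(),c["R"].round(3).tolist(),c["t"].round(3).tolist())
pickle.dump(d,open("c0.pkl","wb"))
s=r.read_state();print({k:np.round(v,3).tolist() for k,v in s.items()})
E
```

```text
top [[381.4, 0.0, 263.4], [0.0, 381.4, 189.6], [0.0, 0.0, 1.0]] [[-0.005, -1.0, -0.008], [-0.981, 0.007, -0.196], [0.196, 0.007, -0.981]] [0.068, 0.603, 0.785]
side [[467.3, 0.0, 254.3], [0.0, 467.3, 191.2], [0.0, 0.0, 1.0]] [[0.986, -0.166, 0.015], [-0.116, -0.749, -0.652], [0.119, 0.642, -0.758]] [-0.579, 0.15, 0.962]
{'time': 0.1, 'joint_positions': [-1.157, 0.333, -0.065, 1.461, 0.022, 1.35, -0.089], 'joint_vel': [-0.0, -0.001, -0.001, -0.002, 0.001, -0.001, 0.001], 'joint_torque': [0.002, -62.454, 0.025, -39.072, -0.061, 0.037, 0.0], 'ee_pos': [0.264, 0.566, 0.23], 'eef_rot': [0.217, 0.976, -0.001, -0.0], 'ft_force': [-0.424, 0.155, 0.456], 'torque': [0.025, -0.018, -0.008], 'grip_force': 0.0, 'width': 0.087}
```

View pics/top0.png

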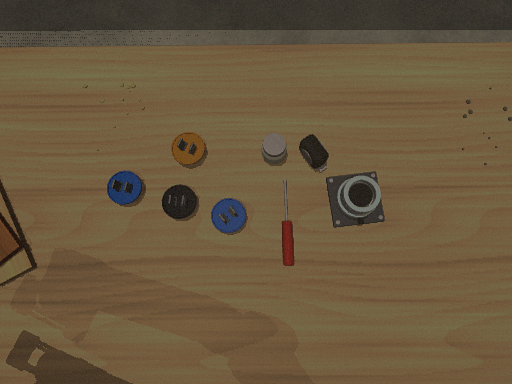

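View pics/side0.png

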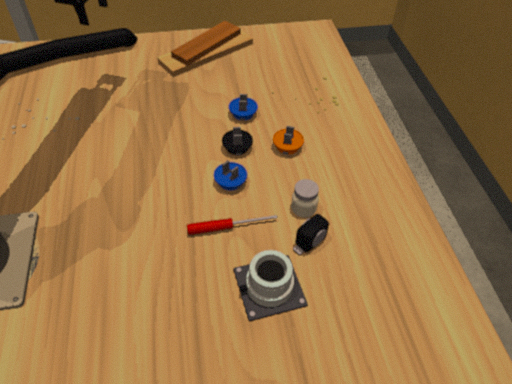

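The pictures show four cap shapes in the top view: blue at (125,188), orange at (188,149), black at (179,202) and blue at (229,216). Only the black one fits the description; in the side view it is at (237,142). The port is at (358,197) in top and (271,270) in side. The screwdriver lies between cap and port, at about (288,225) in top. I'll confirm with an enlarged crop.

```bash
cat > h.py <<'E'
import numpy as np
def ray(c,uv):
    d=np.linalg.solve(c["intrinsics"],[*uv,1.]); R=c["R"]; return -R.T@c["t"], R.T@d
def onz(c,uv,z):
    o,d=ray(c,uv); return o+d*(z-o[2])/d[2]
def proj(c,X):
    p=c["intrinsics"]@(c["R"]@np.asarray(X)+c["t"]); return p[:2]/p[2]
def two(c1,u1,c2,u2):
    o1,d1=ray(c1,u1);o2,d2=ray(c2,u2)
    s=np.linalg.lstsq(np.c_[d1,-d2],o2-o1,rcond=None)[0]
    a,b=o1+d1*s[0],o2+d2*s[1]; return (a+b)/2,np.linalg.norm(a-b)
E
python3 - <<'E'
import pickle,cv2,numpy as np
from h import *
d=pickle.load(open("c0.pkl","rb"))
g=lambda n,x,y,w,h:cv2.resize(np.clip(d[n]["color"][y:y+h,x:x+w].astype(float)*(2.0 if n=="top" else 1.6),0,255).astype(np.uint8)[:,:,::-1],(400,300),interpolation=cv2.INTER_CUBIC)
a=np.vstack([np.hstack([g("top",153,182,52,39),g("side",211,123,52,39)]),np.hstack([g("top",316,160,80,60),g("side",230,240,80,60)])])
cv2.imwrite("pics/crop1.png",a)
print(onz(d["top"],(179,202),.024),onz(d["side"],(237,142),.024),onz(d["top"],(360,195),.068),onz(d["side"],(271,268),.068))
E
```

```text
[0.58304555 0.25897207 0.024     ] [0.5854733  0.25407471 0.024     ] [ 0.58852    -0.14627921  0.068     ] [ 0.59403878 -0.1459825   0.068     ]
```

View pics/crop1.png

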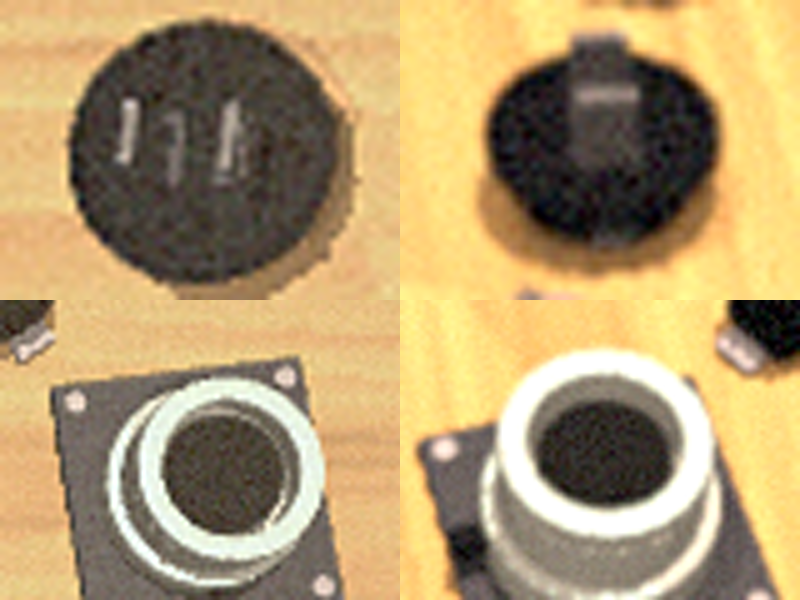

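The crop confirms it: the black cap with two grey ears, in top at about (169.5,199) and (182.6,199.6), in side stacked at about (237,128) and (238,136). The port rim's centre is near (345,193) plus the offset in top. Next I measure with masks.

```bash
python3 - <<'E'
import pickle,cv2,numpy as np
from h import *
d=pickle.load(open("c0.pkl","rb"))
T,S=d["top"],d["side"]
def ell(c,box,f,z,lab,hull=True):
    x,y,w,h=box; p=c["color"][y:y+h,x:x+w]; K=4
    p=cv2.resize(p,None,fx=K,fy=K,interpolation=cv2.INTER_CUBIC)
    m=f(p.astype(int)).astype(np.uint8)
    k=max(cv2.findContours(m,0,1)[0],key=cv2.contourArea)
    if hull:k=cv2.convexHull(k)
    pts=(k[:,0]+.5)/K-.5+[x,y]
    P=np.array([onz(c,q,z)[:2] for q in pts])
    (cx,cy),(a,b),an=cv2.fitEllipse((P*1e4).astype(np.float32))
    (u,v),_,_=cv2.fitEllipse(pts.astype(np.float32))
    print(lab,"px",round(u,2),round(v,2),"xy",cx/1e4,cy/1e4,"axes mm",a/10,b/10); return (u,v),(cx/1e4,cy/1e4)
b=lambda p:p.max(2)
for n,c,th in(("top",T,75),("side",S,80)):
    pass
print("rim lum top",b(T["color"].astype(int))[195,335:390].tolist());print("side",b(S["color"].astype(int))[268,240:305].tolist())
print("cap top",b(T["color"].astype(int))[205,155:205].tolist());print("side",b(S["color"].astype(int))[146,215:260].tolist())
print("ears top\n",T["color"].max(2)[194:208,164:190])
print("ears side\n",S["color"].max(2)[124:148,228:248])
E
```

```text
rim lum top [56, 52, 76, 124, 124, 46, 54, 53, 60, 127, 125, 122, 123, 63, 36, 30, 39, 37, 34, 36, 44, 39, 37, 42, 31, 38, 37, 40, 41, 39, 45, 37, 40, 35, 37, 38, 39, 39, 77, 54, 57, 114, 124, 122, 121, 120, 117, 116, 116, 116, 116, 118, 117, 118, 117]
side [133, 95, 69, 64, 69, 70, 69, 67, 79, 133, 179, 192, 195, 187, 165, 115, 82, 63, 37, 23, 32, 28, 34, 24, 32, 30, 34, 30, 39, 18, 34, 33, 19, 37, 32, 32, 33, 34, 32, 31, 32, 30, 32, 52, 71, 76, 107, 160, 189, 189, 189, 181, 149, 123, 162, 186, 188, 186, 186, 184, 186, 189, 183, 191, 189]
cap top [116, 119, 118, 117, 116, 117, 122, 19, 21, 32, 27, 32, 38, 31, 33, 36, 30, 36, 37, 37, 63, 41, 34, 41, 34, 47, 61, 59, 43, 38, 39, 39, 30, 36, 34, 41, 37, 37, 38, 36, 39, 67, 69, 79, 88, 118, 115, 118, 120, 117]
side [186, 191, 188, 189, 189, 177, 139, 113, 82, 46, 20, 30, 23, 22, 33, 25, 21, 10, 16, 31, 23, 27, 18, 25, 22, 18, 8, 31, 21, 25, 16, 25, 29, 19, 25, 55, 103, 154, 171, 177, 173, 187, 187, 190, 186]
ears top
 [[34 36 38 27 34 36 32 27 32 17 34 39 43 36 32 35 41 35 25 37 44 38 35 32
  37 36]
 [27 33 36 37 33 93 90 23 32 30 39 33 
[... 2393 characters left out ...]
  27  28
   19  21]
 [ 13  20  23  23  22  39  48  46  50  52  41  50  42  45  30  13  16  20
   29  13]
 [ 27  14  19  24  21  38  47  51  47  49  47  50  49  41  29  24  31  21
   31  25]
 [ 22  25  13  14  35  46  49  50  38  41  48  39  51  50  40  28  30   0
   16  17]
 [ 25  32  26  26  25  41  51  51  51  44  44  46  38  51  33  20  29  27
   26  26]
 [ 33  20  29  28  30  26  45  43  40  44  32  38  32  36  36  25  19  30
   18  27]
 [ 15  21  19  18  20  23  23  36  28  24  30   8  31  34  29  19  25  19
   22  25]
 [ 22  33  25  21  10  16  31  23  27  18  25  22  18   8  31  21  25  16
   25  29]
 [ 16  28  21  18  24  25  25  23  15  18  26  26  14  24  27  23  25  24
   34  21]]
```

```bash
cat > m.py <<'E'
import cv2,numpy as np
from h import *
def circ(c,box,f,z,lab):
    x,y,w,h=box; p=c["color"][y:y+h,x:x+w]; K=4
    p=cv2.resize(p,None,fx=K,fy=K,interpolation=cv2.INTER_CUBIC).astype(int)
    m=f(p).astype(np.uint8)
    k=cv2.convexHull(max(cv2.findContours(m,cv2.RETR_EXTERNAL,1)[0],key=cv2.contourArea))
    pts=(k[:,0]+.5)/K-.5+[x,y]
    P=np.array([onz(c,q,z)[:2] for q in pts])
    (cx,cy),(a,b),an=cv2.fitEllipse((P*1e4).astype(np.float32))
    uv=proj(c,[cx/1e4,cy/1e4,z])
    print(lab,"px",uv.round(1),"xy",round(cx/1e4,4),round(cy/1e4,4),"axes mm",round(a/10,1),round(b/10,1)); return uv
E
python3 - <<'E'
import pickle
from m import *
d=pickle.load(open("c0.pkl","rb"));T,S=d["top"],d["side"]
mx=lambda p:p.max(2)
sat=lambda p:p.max(2)-p.min(2)
# rim inner mouth: dark region inside the bright ring
a=circ(T,(340,172,42,46),lambda p:(mx(p)>95)&(sat(p)<30),.068,"rim outer top")
b=circ(S,(247,246,48,48),lambda p:(mx(p)>140)&(sat(p)<50),.068,"rim outer side")
print("rim",two(T,a,S,b))
a=circ(T,(343,175,38,40),lambda p:(mx(p)<90),.068,"mouth top")
b=circ(S,(252,252,40,38),lambda p:(mx(p)<130),.068,"mouth side")
print("mouth",two(T,a,S,b))
a=circ(T,(155,180,46,44),lambda p:(mx(p)<55),.026,"cap top")
b=circ(S,(217,128,40,32),lambda p:(mx(p)<60),.026,"cap side")
print("cap",two(T,a,S,b))
g=T["color"].max(2).astype(float)
E_=[]
for x0,x1 in((167,171),(180,184)):
    w=np.clip(g[194:205,x0:x1+1]-48,0,45);v,u=np.mgrid[194:205,x0:x1+1]
    P=np.array([onz(T,(i,j),.056)[:2] for i,j in zip(u.ravel(),v.ravel())]);w=w.ravel()
    c=(P*w[:,None]).sum(0)/w.sum();q=P-c;C=(q*w[:,None]).T@q/w.sum();l,V=np.linalg.eigh(C);E_.append(c)
    print("ear",c.round(4),"len",np.sqrt(12*l).round(4),"dir from x deg",np.degrees(np.arctan(V[1,1]/V[0,1])).round(1))
m=(E_[0]+E_[1])/2;e=E_[0]-E_[1];print("mid",m,"sep",np.linalg.norm(e),"line deg from y",np.degrees(np.arctan2(-e[0],e[1])))
for u in((233,128),(240.5,128),(234,135),(241,135)):print(onz(S,u,.056).round(4))
E
```

```text
rim outer top px [360.6 192.8] xy 0.5935 -0.1479 axes mm 79.3 89.3
rim outer side px [273.1 270.7] xy 0.5968 -0.1524 axes mm 80.6 101.0
rim (array([ 0.59612449, -0.14936113,  0.06243638]), np.float64(0.003093282485775443))
mouth top px [361.7 193.1] xy 0.5926 -0.1502 axes mm 60.7 61.4
mouth side px [270.6 267.7] xy 0.5934 -0.1452 axes mm 59.9 60.2
mouth (array([ 0.59199739, -0.14872612,  0.07387774]), np.float64(0.000980141663703496))
cap top px [179.  201.3] xy 0.5844 0.2586 axes mm 78.9 81.0
cap side px [236.9 141.2] xy 0.5853 0.2551 axes mm 73.9 96.3
cap (array([0.58552154, 0.25964724, 0.0216089 ]), np.float64(0.0007007912350754023))
ear [0.5862 0.2736] len [0.0037 0.0194] dir from x deg -4.8
ear [0.5836 0.2442] len [0.006  0.0199] dir from x deg -2.2
mid [0.58487708 0.2589078 ] sep 0.02956862661983255 line deg from y -5.0293888829936
[0.5784 0.2719 0.056 ]
[0.5969 0.2691 0.056 ]
[0.5773 0.2461 0.056 ]
[0.5943 0.2436 0.056 ]
```

Checks: the cap's flange measures 79–81 mm and its ears are 29.6 mm apart centre to centre (29 expected), with the centre at (0.585, 0.2585) and the ear line about −5.5° from y. The mouth measures 60–61 mm at (0.592, −0.149), with the rim height around 0.07. The tool's closing line is now at 65° and should be at 84.5°.

Emit:
{"method": "drive_tool", "body": {"series": [[[1.6,-1.5,0],2],[[1.6,-1.5,0],2],[[1.6,-1.5,0],2],[[1.6,-1.5,0],2],[[1.6,-1.5,0],2],[[1.6,-1.5,0],2],[[1.6,-1.5,0],2],[[1.6,-1.5,0],2],[[1.6,-1.5,0],2],[[1.6,-1.5,0],1.5]], "hand": 0.4, "newtons": 30}}

```text
time: 1.35
ee_pos: [0.4247, 0.4156, 0.2302]
eef_rot: [0.048, 0.999, -0.0, -0.0]
ft_force: [-0.3, -0.8, 0.4]
width: 0.0524
grip_force: 0.0
```

Emit:
{"method": "drive_tool", "body": {"series": [[[1.8,-1.8,-1],0],[[1.8,-1.8,-1],0],[[1.8,-1.8,-1],0],[[1.8,-1.8,-1],0],[[1.8,-1.8,-1],0],[[1.8,-1.8,-1],0],[[1.8,-1.8,-1],0],[[1.8,-1.8,-1],0],[[1.0,-1.2,-1],0],[[0.7,-0.2,-1],0]]}}

```text
time: 2.6
ee_pos: [0.5857, 0.2576, 0.1299]
eef_rot: [0.049, 0.999, -0.0, -0.0]
ft_force: [0.4, 0.5, 0.3]
width: 0.0521
grip_force: 0.0
```

```bash
python3 - <<'E'
from bench import vision
import cv2,numpy as np,pickle
d={n:vision.camera(n) for n in("top","side")};pickle.dump(d,open("c1.pkl","wb"))
g=lambda n,x,y,w,h,k:cv2.resize(np.clip(d[n]["color"][y:y+h,x:x+w].astype(float)*k,0,255).astype(np.uint8)[:,:,::-1],(400,400),interpolation=cv2.INTER_CUBIC)
cv2.imwrite("pics/pre.png",np.hstack([g("top",130,150,100,100,2.2),g("side",190,80,100,100,1.6)]))
E
```

```text
(no output)
```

View pics/pre.png

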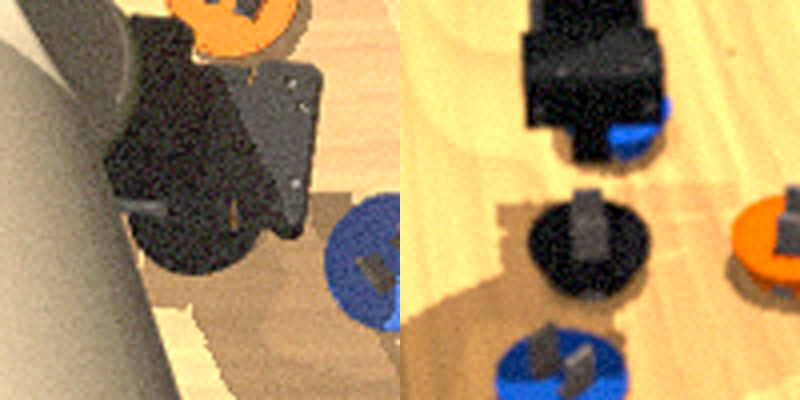

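The side view shows the finger at crop (590,145), lined up above the cap at (590,230). The gripper hides the cap from the top camera. I'll descend.

Emit:
{"method": "drive_tool", "body": {"series": [[[0,0.1,-1.5],0],[[0,0,-1.5],0],[[0,0,-1.5],0],[[0,0,-1.5],0],[[0,0,-1.0],0],[[0,0,-0.8],0],[[0,0,-0.6],0],[[0,0,-0.5],0],[[0,0,-0.4],0],[[0,0,0],0]]}}

```text
time: 3.95
ee_pos: [0.5853, 0.2593, 0.0374]
eef_rot: [0.048, 0.999, -0.0, -0.0]
ft_force: [-0.0, -0.1, 0.3]
width: 0.0527
grip_force: 0.0
```

Emit:
{"method": "drive_tool", "body": {"series": [[[0,0,0],0],[[0,0,0],0],[[0,0,0],0],[[0,0,0],0],[[0,0,0],0],[[0,0,0],0],[[0,0,0],0],[[0,0,0],0],[[0,0,0],0],[[0,0,0],0]], "hand": 1, "newtons": 30}}

```text
time: 5.2
ee_pos: [0.5857, 0.2596, 0.0381]
eef_rot: [0.048, 0.999, 0.0, 0.0]
ft_force: [-1.2, 0.7, 6.0]
width: 0.0201
grip_force: 30.0
```

Emit:
{"method": "drive_tool", "body": {"series": [[[0,0,0.3],0],[[0,0,0.7],0],[[0,0,1.5],0],[[0,0,1.5],0],[[0,0,1.5],0],[[0,0,1.5],0],[[0,0,1.5],0],[[0,0,1.5],0],[[0,0,1.5],0],[[0,0,1.0],0]]}}

```text
time: 6.45
ee_pos: [0.5856, 0.2594, 0.1638]
eef_rot: [0.048, 0.999, 0.0, 0.0]
ft_force: [-0.9, 0.8, -0.7]
width: 0.0198
grip_force: 30.0
```

```bash
python3 - <<'E'
from bench import vision
import cv2,numpy as np,pickle
d={n:vision.camera(n) for n in("top","side")};pickle.dump(d,open("c2.pkl","wb"))
g=lambda n,x,y,w,h,k:cv2.resize(np.clip(d[n]["color"][y:y+h,x:x+w].astype(float)*k,0,255).astype(np.uint8)[:,:,::-1],(400,400),interpolation=cv2.INTER_CUBIC)
cv2.imwrite("pics/lift.png",np.hstack([g("top",130,150,100,100,2.2),g("side",190,70,100,100,1.8)]))
E
```

```text
(no output)
```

View pics/lift.png

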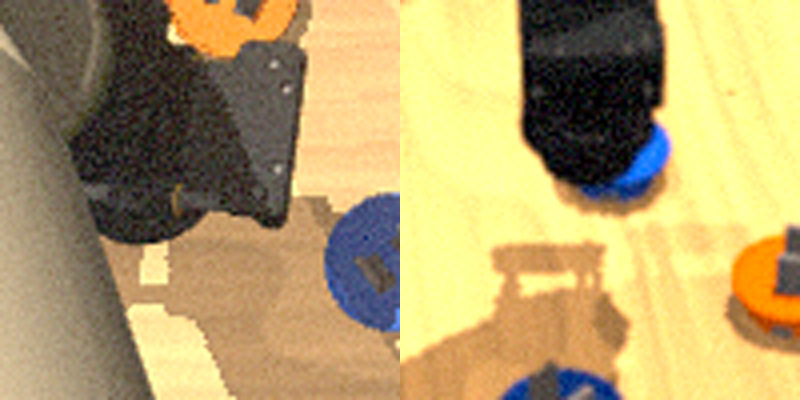

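The cap is lifted in the jaws: its spot on the bench is empty and the flange shows below the fingers at side crop (590,170). Now I carry it over the port.

Emit:
{"method": "drive_tool", "body": {"series": [[[0,-1.5,0],0],[[0,-2.5,0],0],[[0,-2.5,0],0],[[0,-2.5,0],0],[[0,-2.5,0],0],[[0.1,-2.5,0],0],[[0.1,-2.5,0],0],[[0,-2.5,0],0],[[0,-2.5,0],0],[[0,-2.5,0],0]]}}

```text
time: 7.8
ee_pos: [0.5866, 0.0161, 0.1622]
eef_rot: [0.049, 0.999, -0.0, -0.0]
ft_force: [0.5, -0.7, -1.7]
width: 0.0199
grip_force: 30.0
```

Emit:
{"method": "drive_tool", "body": {"series": [[[0.1,-2.5,0],0],[[0.1,-2.5,0],0],[[0.1,-2.5,0],0],[[0.1,-2.5,0],0],[[0,-2.5,-0.5],0],[[0,-2.0,-0.5],0],[[0,-1.5,-0.5],0],[[0,-0.8,-0.5],0],[[0,0,-0.5],0],[[0,0,0],0]]}}

```text
time: 9.05
ee_pos: [0.5912, -0.1477, 0.137]
eef_rot: [0.048, 0.999, 0.0, -0.0]
ft_force: [-0.7, 0.0, -0.6]
width: 0.02
grip_force: 30.0
```

```bash
python3 - <<'E'
from bench import vision,r
import cv2,numpy as np,pickle
from h import *
d={n:vision.camera(n) for n in("top","side")};pickle.dump(d,open("c3.pkl","wb"))
g=lambda n,x,y,w,h,k:cv2.resize(np.clip(d[n]["color"][y:y+h,x:x+w].astype(float)*k,0,255).astype(np.uint8)[:,:,::-1],(400,400),interpolation=cv2.INTER_CUBIC)
cv2.imwrite("pics/over.png",np.hstack([g("top",315,145,100,100,2.2),g("side",220,200,100,100,2.2)]))
p=r.read_state()["ee_pos"];print(p)
for n in d:print(n,"cap bottom c",proj(d[n],[p[0],p[1],p[2]-.038]).round(1),"flange c",proj(d[n],[p[0],p[1],p[2]-.014]).round(1))
E
```

```text
[ 0.59159317 -0.14773109  0.1376113 ]
top cap bottom c [364.2 190.8] flange c [367.2 188.6]
side cap bottom c [270.6 259.9] flange c [271.1 252.8]
```

View pics/over.png

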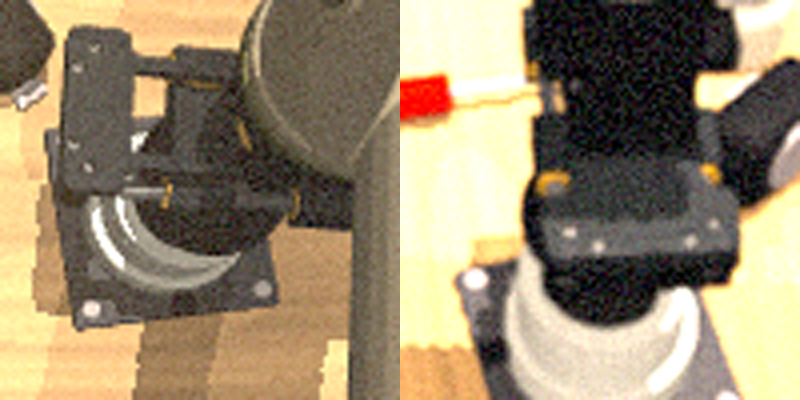

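The view shows the cap's flange over the collar in top, with its lower arc at crop (140–240, ~250). In the side view the spigot's bottom arc is at crop (545–660, ~325). I fit circles of known radius to both arcs.

```bash
python3 - <<'E'
import pickle,numpy as np
from h import *
from scipy.optimize import least_squares
d=pickle.load(open("c3.pkl","rb"));tcp=np.array([.5915,-.1477,.1375])
def fit(n,cols,r0,r1,th,z,R,show):
    c=d[n];g=c["color"].max(2).astype(float);pts=[]
    for u in cols:
        for v in range(r1,r0,-1):
            if g[v-1,u]<th and g[v-2,u]<th: 
                a,b=g[v,u],g[v-1,u];pts.append((u,v-1+np.clip((th-b)/max(a-b,1),0,1)));break
    P=np.array([onz(c,q,z)[:2] for q in pts])
    s=least_squares(lambda c0:np.linalg.norm(P-c0,axis=1)-R,tcp[:2],loss="soft_l1",f_scale=.001)
    print(n,show,"n",len(pts),"centre",s.x.round(4),"minus tcp mm",((s.x-tcp[:2])*1e3).round(1),"res mm",(s.fun*1e3).round(1).tolist())
    print([tuple(np.round(p,1)) for p in pts][::4])
fit("top",range(352,375),190,212,75,tcp[2]-.014,.040,"flange")
fit("side",range(256,285),255,290,70,tcp[2]-.038,.0285,"spigot")
E
```

```text
top flange n 23 centre [ 0.5881 -0.1436] minus tcp mm [-3.4  4.1] res mm [13.2, 12.1, 11.1, 10.2, -1.0, 0.9, -1.9, -0.7, -1.6, -0.7, -1.0, -1.2, -1.3, -1.5, 1.6, 4.7, -1.3, -1.0, -0.8, 3.2, 0.2, 0.7, 7.2]
[(np.float64(352.0), np.float64(212.0)), (np.float64(356.0), np.float64(206.4)), (np.float64(360.0), np.float64(207.9)), (np.float64(364.0), np.float64(208.9)), (np.float64(368.0), np.float64(209.0)), (np.float64(372.0), np.float64(208.9))]
side spigot n 29 centre [ 0.5883 -0.1639] minus tcp mm [ -3.2 -16.2] res mm [0.8, 0.2, -0.2, -0.3, -0.1, -0.2, -0.1, -0.1, -0.3, -0.1, -0.1, 0.0, -0.1, -0.0, 0.3, 0.1, 0.1, 0.1, -0.1, -0.2, -0.0, 0.2, 0.2, 0.3, 0.2, 0.2, 0.1, -0.1, -1.3]
[(np.float64(256.0), np.float64(273.5)), (np.float64(260.0), np.float64(277.6)), (np.float64(264.0), np.float64(280.0)), (np.float64(268.0), np.float64(281.2)), (np.float64(272.0), np.float64(281.6)), (np.float64(276.0), np.float64(280.8)), (np.float64(280.0), np.float64(279.2)), (np.float64(284.0), np.float64(273.9))]
```

The side arc turned out to be the mouth's own edge, so that fit is no use. I use the flange's left silhouette against the wood in the side view instead, which gives x, and a restricted arc in top.

```bash
python3 - <<'E'
import pickle,numpy as np
from h import *
d=pickle.load(open("c3.pkl","rb"));tcp=np.array([.5915,-.1477,.1375])
t=np.linspace(0,2*np.pi,361)
def circ(c,z,R):return np.array([proj(c,[tcp[0]+R*np.cos(a),tcp[1]+R*np.sin(a),z]) for a in t])
S,T=d["side"],d["top"]
for z in(-.012,-.016):
    p=circ(S,tcp[2]+z,.04);i=p[:,0].argmin();j=p[:,1].argmax();print("side exp left",p[i].round(1),"right",p[p[:,0].argmax()].round(1),"bottom",p[j].round(1))
p=circ(S,tcp[2]-.038,.0285);print("spigot bottom exp",p[p[:,1].argmax()].round(1),p[p[:,0].argmin()].round(1))
p=circ(T,tcp[2]-.012,.04);print("top exp bottom",p[p[:,1].argmax()].round(1),"left",p[p[:,0].argmin()].round(1))
g=S["color"].max(2);print("side rows 240..274, cols 244..260");print(g[240:276:2,244:262])
print("right cols 294..312");print(g[254:284:2,282:306])
g=T["color"].max(2);print("top rows 196..216 cols 350..386 step2");print(g[198:216,350:388:2])
E
```

```text
side exp left [249.  252.2] right [293.3 253.5] bottom [271.9 271.5]
side exp left [249.  253.4] right [293.1 254.7] bottom [271.8 272.7]
spigot bottom exp [271.  273.4] [255.1 259.7]
top exp bottom [368.6 207.9] left [347.7 187.5]
side rows 240..274, cols 244..260
[[216 215 210 219 218 219 224 217 181  84  22  25  27  20  19  31  26  24]
 [224 219 218 217 218 218 224 228 201  95  15  26  40  37  42  57  34  25]
 [225 224 222 217 220 220 218 193 119  35  47  97 116 116 107 102  99  91]
 [225 225 226 227 225 217 183 105  27  22  71  90  82  66  64  57  62  53]
 [225 224 226 224 227 211 128  42   3  19  33  59  68  50  51  46  43  35]
 [225 225 226 225 229 204  96  13  27  15  20  20  30  29  31  29  26  30]
 [223 223 223 227 220 169  81   9  13   5  17  28  22  27  37  26  34  26]
 [224 222 226 228 217 163  74  16  18  13  32  27  33  45  33  36  35  41]
 [226 227 227 227 229 200 112  20   0  19  20  33  45  50  51  57  51  58]
 [206 209 201 195 177 180 114  45  14   9  14  17  41  53  45  41  64  97]
 [144 143 142 139 139 141 119  67  20  22  18  25  33  54  48  52  48  56]
 [151 149
[... 2471 characters left out ...]
33 33 27 26 25 27 18 18 28 25 85 81 84]
 [78 77 71 26 36 22 15 23 22 26 25 16 23 24 16 30 61 84 85]
 [78 71 77 72 35 23 24 31 22 13 28 26 24 30 24 41 59 87 89]
 [59 76 75 79 76 56 21 25 27 20 27 25 28 25 35 36 61 86 85]
 [59 73 78 77 78 77 68 35 32 26 27 34 75 39 38 37 51 86 88]
 [61 63 73 76 79 77 77 78 74 77 77 78 57 45 35 33 44 84 85]
 [58 56 63 76 81 75 75 78 74 79 72 77 36 38 38 42 40 86 85]
 [55 54 61 59 63 78 76 74 76 62 81 64 33 42 41 45 40 85 83]
 [61 58 63 56 59 55 61 56 51 77 77 32 39 44 37 44 34 84 82]
 [74 66 57 55 57 54 57 63 76 80 54 35 42 43 33 45 39 84 84]
 [79 77 79 69 59 62 72 77 81 74 37 39 41 41 40 34 35 88 81]
 [67 80 79 73 77 78 76 83 73 40 31 38 38 35 44 73 41 68 79]]
```

Emit:
{"method": "drive_tool", "body": {"series": [[[0.06,-0.1,-0.3],0],[[0,0,-0.3],0],[[0,0,-0.3],0],[[0,0,-0.3],0],[[0,0,-0.3],0],[[0,0,-0.3],0],[[0,0,-0.1],0],[[0,0,-0.1],0],[[0,0,0],0],[[0,0,0],0]]}}

```text
time: 10.4
ee_pos: [0.5921, -0.1497, 0.1177]
eef_rot: [0.048, 0.999, 0.0, 0.0]
ft_force: [0.4, 0.1, -0.9]
width: 0.0198
grip_force: 30.0
```

Emit:
{"method": "drive_tool", "body": {"series": [[[0,0,-0.05],0],[[0,0,-0.05],0],[[0,0,-0.05],0],[[0,0,-0.05],0],[[0,0,-0.05],0],[[0,0,-0.05],0],[[0,0,-0.05],0],[[0,0,-0.05],0],[[0,0,0],0],[[0,0,0],0]]}}

```text
time: 11.65
ee_pos: [0.592, -0.1497, 0.1136]
eef_rot: [0.048, 0.999, 0.0, -0.0]
ft_force: [-0.2, 0.1, -1.1]
width: 0.0198
grip_force: 30.0
```

Emit:
{"method": "drive_tool", "body": {"series": [[[0,0.08,0],0],[[0,0,-0.05],0],[[0,0,-0.05],0],[[0,0,-0.05],0],[[0,0,-0.05],0],[[0,0,-0.05],0],[[0,0,-0.05],0],[[0,0,0],0],[[0,0,0],0],[[0,0,0],0]]}}

```text
time: 12.9
ee_pos: [0.592, -0.1489, 0.1106]
eef_rot: [0.048, 0.999, 0.0, 0.0]
ft_force: [0.7, 0.7, -0.7]
width: 0.02
grip_force: 30.0
```

Emit:
{"method": "drive_tool", "body": {"series": [[[0,0,-0.05],0],[[0,0,-0.05],0],[[0,0,-0.05],0],[[0,0,-0.05],0],[[0,0,-0.05],0],[[0,0,0],0],[[0,0,0],0],[[0,0,0],0],[[0,0,0],0],[[0,0,0],0]]}}

```text
time: 14.15
ee_pos: [0.592, -0.1488, 0.1081]
eef_rot: [0.048, 0.999, 0.0, 0.0]
ft_force: [-0.3, 0.6, 0.3]
width: 0.02
grip_force: 30.0
```

Emit:
{"method": "drive_tool", "body": {"series": [[[0,0,-0.05],0],[[0,0,-0.05],0],[[0,0,-0.05],0],[[0,0,-0.05],0],[[0,0,-0.05],0],[[0,0,0],0],[[0,0,0],0],[[0,0,0],0],[[0,0,0],0],[[0,0,0],0]]}}

```text
time: 15.4
ee_pos: [0.592, -0.1489, 0.1056]
eef_rot: [0.048, 0.999, 0.0, -0.0]
ft_force: [-0.1, 0.1, -0.5]
width: 0.0201
grip_force: 30.0
```

Emit:
{"method": "drive_tool", "body": {"series": [[[0,0,-0.05],0],[[0,0,-0.05],0],[[0,0,-0.05],0],[[0,0,-0.05],0],[[0,0,-0.05],0],[[0,0,0],0],[[0,0,0],0],[[0,0,0],0],[[0,0,0],0],[[0,0,0],0]]}}

```text
time: 16.65
ee_pos: [0.592, -0.1489, 0.1031]
eef_rot: [0.048, 0.999, 0.0, 0.0]
ft_force: [-0.2, -0.6, -1.2]
width: 0.0198
grip_force: 30.0
```

Emit:
{"method": "drive_tool", "body": {"series": [[[0,0,-0.05],0],[[0,0,-0.05],0],[[0,0,-0.05],0],[[0,0,-0.05],0],[[0,0,-0.05],0],[[0,0,-0.05],0],[[0,0,0],0],[[0,0,0],0],[[0,0,0],0],[[0,0,0],0]]}}

```text
time: 17.9
ee_pos: [0.592, -0.1489, 0.1001]
eef_rot: [0.048, 0.999, 0.0, 0.0]
ft_force: [0.5, 0.4, -0.7]
width: 0.0198
grip_force: 30.0
```

Emit:
{"method": "drive_tool", "body": {"series": [[[0,0,-0.05],0],[[0,0,-0.05],0],[[0,0,-0.05],0],[[0,0,-0.05],0],[[0,0,-0.05],0],[[0,0,0],0],[[0,0,0],0],[[0,0,0],0],[[0,0,0],0],[[0,0,0],0]]}}

```text
time: 19.15
ee_pos: [0.592, -0.1489, 0.0976]
eef_rot: [0.048, 0.999, 0.0, 0.0]
ft_force: [-0.2, 0.2, 2.8]
width: 0.0198
grip_force: 30.0
```

The seal plate is touched: the force rises by about 3.7 N at TCP 0.0976. First touch was therefore about 0.0986 and home should be near 0.0906.

Emit:
{"method": "drive_tool", "body": {"series": [[[0,0,-0.05],0],[[0,0,-0.05],0],[[0,0,-0.05],0],[[0,0,-0.05],0],[[0,0,-0.05],0],[[0,0,-0.05],0],[[0,0,-0.05],0],[[0,0,0],0],[[0,0,0],0],[[0,0,0],0]]}}

```text
time: 20.4
ee_pos: [0.592, -0.1489, 0.0941]
eef_rot: [0.048, 0.999, 0.0, 0.0]
ft_force: [-0.7, -0.5, 3.6]
width: 0.0201
grip_force: 30.0
```

Emit:
{"method": "drive_tool", "body": {"series": [[[0,0,-0.05],0],[[0,0,-0.05],0],[[0,0,-0.05],0],[[0,0,-0.05],0],[[0,0,0],0],[[0,0,0],0],[[0,0,0],0],[[0,0,0],0],[[0,0,0],0],[[0,0,0],0]]}}

```text
time: 21.65
ee_pos: [0.5921, -0.1489, 0.0922]
eef_rot: [0.048, 0.999, 0.0, 0.0]
ft_force: [-1.3, 1.1, 5.9]
width: 0.0199
grip_force: 30.0
```

Emit:
{"method": "drive_tool", "body": {"series": [[[0,0,-0.04],0],[[0,0,-0.04],0],[[0,0,-0.04],0],[[0,0,0],0],[[0,0,0],0],[[0,0,0],0],[[0,0,0],0],[[0,0,0],0],[[0,0,0],0],[[0,0,0],0]]}}

```text
time: 22.9
ee_pos: [0.5921, -0.1489, 0.0912]
eef_rot: [0.048, 0.999, 0.0, 0.0]
ft_force: [-0.8, 1.3, 6.8]
width: 0.02
grip_force: 30.0
```

Emit:
{"method": "drive_tool", "body": {"series": [[[0,0,-0.03],0],[[0,0,-0.02],0],[[0,0,0],0],[[0,0,0],0],[[0,0,0],0],[[0,0,0],0],[[0,0,0],0],[[0,0,0],0],[[0,0,0],0],[[0,0,0],0]]}}

```text
time: 24.15
ee_pos: [0.5921, -0.1489, 0.091]
eef_rot: [0.048, 0.999, 0.0, 0.0]
ft_force: [-3.8, 0.0, 9.6]
width: 0.0197
grip_force: 30.0
```

Emit:
{"method": "drive_tool", "body": {"series": [[[0,0,-0.03],0],[[0,0,0],0],[[0,0,0],0],[[0,0,0],0],[[0,0,0],0],[[0,0,0],0],[[0,0,0],0],[[0,0,0],0],[[0,0,0],0],[[0,0,0],0]]}}

```text
time: 25.4
ee_pos: [0.5921, -0.1489, 0.091]
eef_rot: [0.048, 0.999, 0.0, 0.0]
ft_force: [-4.7, 0.6, 12.3]
width: 0.0202
grip_force: 30.0
```

Home is confirmed: z stays at 0.0910 while the force rises to about 13 N, well below 25 N. The implied rim height of 0.075 agrees with the triangulated 0.074. Now I let the tabs out gradually.

Emit:
{"method": "drive_tool", "body": {"series": [[[0,0,0],0],[[0,0,0],0],[[0,0,0],0],[[0,0,0],0],[[0,0,0],0],[[0,0,0],0],[[0,0,0],0],[[0,0,0],0],[[0,0,0],0],[[0,0,0],0]], "hand": 0.68}}

```text
time: 26.65
ee_pos: [0.5923, -0.1489, 0.0904]
eef_rot: [0.048, 0.999, -0.0, 0.0]
ft_force: [-1.8, 0.2, 6.7]
width: 0.0279
grip_force: 4.8
```

Emit:
{"method": "drive_tool", "body": {"series": [[[0,0,0],0],[[0,0,0],0],[[0,0,0],0],[[0,0,0],0],[[0,0,0],0],[[0,0,0],0],[[0,0,0],0],[[0,0,0],0],[[0,0,0],0],[[0,0,0],0]], "hand": 0.45}}

```text
time: 27.9
ee_pos: [0.592, -0.1489, 0.0901]
eef_rot: [0.048, 0.999, 0.0, 0.0]
ft_force: [1.1, 0.3, -1.0]
width: 0.0479
grip_force: 0.0
```

Emit:
{"method": "drive_tool", "body": {"series": [[[0,0,0.3],0],[[0,0,0.7],0],[[0,0,1.5],0],[[0,0,1.5],0],[[0,0,1.5],0],[[0,0,1.5],0],[[0,0,1.5],0],[[0,0,1.5],0],[[0,0,1.5],0],[[0,0,1.5],0]]}}

```text
time: 29.15
ee_pos: [0.592, -0.1489, 0.2211]
eef_rot: [0.048, 0.999, 0.0, -0.0]
ft_force: [-0.4, -0.2, 1.0]
width: 0.0477
grip_force: 0.0
```

Emit:
{"method": "drive_tool", "body": {"series": [[[-1,2,0.5],0],[[-1,2,0.5],0],[[-1,2,0.5],0],[[-1,2,0.5],0],[[-1,2,0.5],0],[[-1,2,0.5],0],[[-1,2,0.5],0],[[-1,2,0.5],0],[[-1,2,0.5],0],[[0,0,0],0]]}}

```text
time: 30.4
ee_pos: [0.5018, 0.0326, 0.266]
eef_rot: [0.047, 0.999, 0.0, 0.0]
ft_force: [0.1, 0.3, -0.1]
width: 0.0477
grip_force: 0.0
```

```bash
python3 - <<'E'
from bench import vision
import pickle
d={n:vision.camera(n) for n in("top","side")};pickle.dump(d,open("c4.pkl","wb"))
import cv2,numpy as np
g=lambda n,x,y,w,h,k:cv2.resize(np.clip(d[n]["color"][y:y+h,x:x+w].astype(float)*k,0,255).astype(np.uint8)[:,:,::-1],(400,400),interpolation=cv2.INTER_CUBIC)
cv2.imwrite("pics/fin.png",np.hstack([g("top",255,120,140,140,2),g("side",190,190,130,130,1.6)]))
from m import *
mx=lambda p:p.max(2)
a=circ(d["top"],(335,165,52,56),lambda p:(mx(p)<48),.102,"cap top")
b=circ(d["side"],(240,232,60,52),lambda p:(mx(p)<60),.102,"cap side")
print(two(d["top"],a,d["side"],b))
c0=pickle.load(open("c0.pkl","rb"))
for n,bx in(("top",(255,125,75,145)),("side",(185,175,150,80))):
    x,y,w,h=bx;e=np.abs(c0[n]["color"].astype(int)-d[n]["color"])[y:y+h,x:x+w].max(2);print(n,"changed px",(e>60).sum())
E
```

```text
cap top px [379.2 192.2] xy 0.5879 -0.1782 axes mm 8.3 137.1
cap side px [270.5 266.8] xy 0.5883 -0.1635 axes mm 75.6 76.9
(array([ 0.58525775, -0.17328727,  0.11835832]), np.float64(0.0009171130480072361))
top changed px 1129
side changed px 956
```

View pics/fin.png

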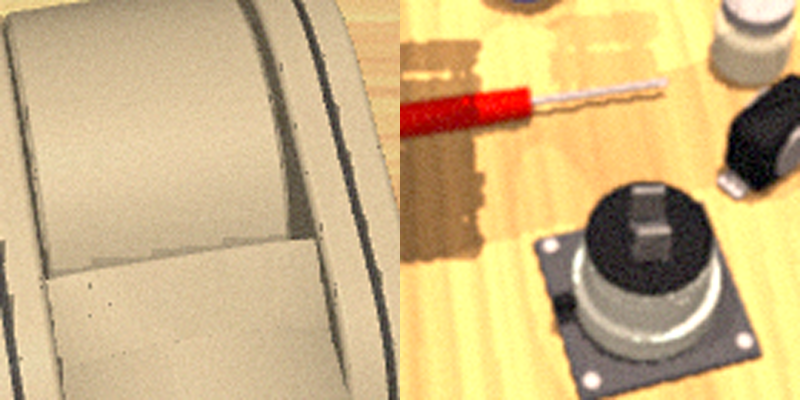

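In the side view the cap sits upright on the collar at picture pixel (270,267), with ears apart and bystanders in place; the arm blocks the top view. I check its height: latched should give a flange top near 0.080, unlatched near 0.087.

```bash
python3 - <<'E'
import pickle
from m import *
d=pickle.load(open("c4.pkl","rb"));S=d["side"];c0=pickle.load(open("c0.pkl","rb"))
circ(S,(240,232,60,58),lambda p:p.max(2)<70,.080,"cap side")
for z in(.074,.0765,.0805,.087):print(z,proj(S,[.592,-.1488,z]).round(1))
g=S["color"].max(2);print(g[278:292,271])
for z,R in((.0765,.04),(.0805,.04),(.083,.04),(.087,.04)):
    p=np.array([proj(S,[.592+R*np.cos(a),-.1488+R*np.sin(a),z]) for a in np.linspace(0,6.283,200)]);print(z,"rows",p[:,1].min().round(1),p[:,1].max().round(1),"cols",p[:,0].min().round(1),p[:,0].max().round(1))
# bystander red/driver, side
for n in("0","4"):
    q=pickle.load(open(f"c{n}.pkl","rb"))["side"]["color"].astype(int);m=(q[...,0]>90)&(q[...,1]<50);v,u=np.nonzero(m[200:250,170:300]);print(u.mean(),v.mean(),len(u))
e=np.abs(c0["side"]["color"].astype(int)-S["color"])[175:256,285:335].max(2);print("jar/tape changed",(e>60).sum())
E
```

```text
cap side px [270.4 266.9] xy 0.5915 -0.1505 axes mm 78.8 80.1
0.074 [270.4 267.7]
0.0765 [270.4 267. ]
0.0805 [270.5 265.9]
0.087 [270.6 264.1]
[ 24  31  19  23  29  32  29  36  74 105 102 110 104 102]
0.0765 rows 249.2 286.0 cols 249.2 291.7
0.0805 rows 248.1 284.9 cols 249.2 291.8
0.083 rows 247.3 284.2 cols 249.2 291.9
0.087 rows 246.2 283.1 cols 249.2 292.1
39.55314009661836 25.702898550724637 414
39.018691588785046 25.602803738317757 428
jar/tape changed 1
```

The silhouette fits an 80 mm circle centred at row 266.9, where z 0.077–0.080 is expected and 0.087 would be row 264.1. The cap is level and latched, and the bystanders have not moved.

```bash
python3 -c "from bench import r;print(r.close_job())"
```

```text
the job is handed in; nothing more can be done
None
```

The job is handed in: the black cap is home and latched in the port, showing level at latched height in the side view after a push of about 13 N, with the screwdriver, jar and tape measure unmoved and about 30.5 s used.

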